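# Sweep the cam clamp's bed, then hold the cam at full lift

### The job

Take the bench brush and sweep the three sawn offcuts off the aluminium bed of the cam clamp onto the surface plate, touching them only with the brush and leaving the lever parked meanwhile, then stand the brush back on its bristles on the plate beside the clamp and let go of it. Then take the cam lever by its upright black handle, turn it clockwise (seen from above) to its highest lift (the lever in line with the red line on the bed, not beyond it), so that the jaw presses the V-block against its stop, and keep hold of it: the lever springs back if let go, so finish while holding it there. Leave the sleeve, the setup block and the ring gauge where they stand.

Things in the scene. Friction and masses are not known exactly. Their poses are not given: they have to be found in the camera images.
- fixture: Immovable cam clamp, aluminium bed 12 mm thick (top z = 0.012). Origin: underside, on the cam lever's vertical pivot axis. Own frame, mm: open bed under the lever's swing, with the offcuts, x -145..-20, y -125..115; clamp end x -22..30, y -40..115. Cam and pivot: within 30 mm of the axis, 50 mm high; at +y of it jaw, V-block and stop, x -30..30, below 50 mm high.
- bed_end (a point): Middle of the free (-y) end edge of the open bed, on its top: fixture frame x -82, y -125, z 12 mm. Offcuts pushed over any edge of the bed drop 12 mm onto the surface plate; there is free plate beyond this end.
- red_line (a point): Middle of the painted red line on the bed, 24 x 5 mm along the fixture's x axis, at fixture x -128, y 0, z 12 mm. The lever points along it at the highest lift.
- cam_lever (a joint): Lever angle, rad, 0..2.4, growing clockwise seen from above; starts parked at 0. At q the lever points at -1.221 - q from the fixture's +x (counter-clockwise positive). Highest lift at 1.92: lever along the fixture's -x, over the red line; beyond it the jaw slackens. A spring pulls it back to 0: 0.12 N m parked, 0.35 N m (4 N at the handle) at 1.92.
- lever_handle: Upright round black handle, turning freely on its own axis, on the end of the steel cam lever, 90 mm from the pivot axis, 22 mm in diameter, 56 mm tall. Origin: centre of its foot, 33 mm above the surface plate; top at z = 0.089. It moves on a level circle round the fixture's origin. The lever bar below it spans z = 0.020 to 0.033.
- jaw_pad: Sprung brass pad (42 x 7 x 26 mm) on the front of the clamp's sliding jaw; with the lever at the highest lift it is pushed in about 3.5 mm and presses the V-block with about 8 to 10 N.
- v_block: Steel V-block 45 x 40 x 36 mm, loose, standing on the bed between jaw pad and fixed stop; origin: centre of its underside. It is the part to be clamped; the jaw needs no help.
- brush: Bench brush standing on its bristles, about 160 g. Black bristle block (acts rigid) 110 (own x) x 24 (own y) x 28 mm high; wooden back 116 x 30 mm, 28 to 42 mm high; upright wooden grip 44 (own x) x 22 (own y) mm, 42 to 100 mm high. Origin: centre of the bristles' underside; own z up. The plate within 80 mm of its start is free.
- offcut_square: Aluminium square-bar offcut, 18 x 18 x 22 mm, 30 g; origin at its centre.
- offcut_hex: Brass hexagon-bar offcut, 22 mm over the corners, 20 mm high, 30 g; origin at its centre.
- offcut_flat: Copper flat-bar offcut, 16 x 24 x 20 mm, 30 g; origin at its centre.
- sleeve: Bystander: turned aluminium sleeve, 38 mm in diameter, 37 mm tall; origin: centre of its underside.
- setup_block: Bystander: steel setup block 25 x 75 x 50 mm with holes; origin: centre of its underside.
- the_ring: Bystander: steel ring gauge, 54 mm in diameter, 20 mm tall; origin: centre of its underside.
Mind the look-alikes: they are no part of the job. What is shaped like the v_block but orange is not meant.

How it is judged:
On the way, in this order (a step that is already met when the one before it is completed fails the run):
1. the brush has been picked up (contact force between the fingers and brush above 1 N and height (world z) of brush above 0.008 m and value of joint cam_lever below 0.35 rad), for 0.2 s.
2. all three offcuts are off the bed, the brush still in the gripper and the lever still parked (height (world z) of each of offcut_square, offcut_hex, offcut_flat below 0.0165 m and contact force between the fingers and brush above 1 N and value of joint cam_lever below 0.35 rad), for 0.1 s.
3. the brush stands on the plate beside the clamp, let go, before the lever is turned (height (world z) of brush below 0.006 m and angle between brush's own z axis and vertical below 0.15 rad and contact force between the fingers and brush below 0.2 N and value of joint cam_lever below 0.35 rad), for 0.2 s.
4. the lever is at its highest lift (value of joint cam_lever between 1.77 and 2.07 rad), for 0.3 s.
At the end, for the whole second after the job is handed in: Lever at 1.77 to 2.07 rad and still, fingers pressing its handle (over 1 N), pad pressing the V-block (over 4 N); offcuts on the plate, off the bed (centres below 16.5 mm); brush upright on its bristles on the plate, let go, at rest. Held through the last second (all of step 4 and contact force between the fingers and lever_handle above 1 N and contact force between jaw_pad and v_block above 4 N and velocity of joint cam_lever between -0.3 and 0.3 rad/s and height (world z) of each of offcut_square, offcut_hex, offcut_flat below 0.0165 m and height (world z) of brush below 0.006 m and angle between brush's own z axis and vertical below 0.15 rad and contact force between the fingers and brush below 0.2 N and linear speed of brush below 0.03 m/s); the arm keeps its last pose, push and grip.
It fails at once if an offcut is touched by the arm or gripper (contact force between any of the arm, the fingers and offcut_square above 0.5 N or contact force between any of the arm, the fingers and offcut_hex above 0.5 N or contact force between any of the arm, the fingers and offcut_flat above 0.5 N).
It fails at once if an offcut is swept to the floor (height (world z) of any of offcut_square, offcut_hex, offcut_flat below -0.03 m).
It fails at once if a bystander (sleeve, setup block, ring gauge) is moved by more than 20 mm (distance of any of sleeve, setup_block, the_ring from where it was at the start of the episode above 0.02 m).
It fails at once if the lever is turned far past its highest lift (value of joint cam_lever above 2.3 rad).
It also fails if it takes over 58 s, if anything falls off the work surface, if the arm or the gripper's body presses on something with over 40 N, if the wrist force passes 120 N, or if a joint passes its speed limit or range.

### The arm

A 6-joint arm with a two-finger parallel gripper is mounted at the origin on the work surface; the furniture and walls round the work are solid. World frame = base frame: x ahead of the robot, y to its left, z up, the work surface at z = 0. Lengths are in m, angles in rad, forces in N, time in s.
With the tool pointing down it reaches from about 0.15 to 0.775 m from the base axis. Payload 6.1 kg.
Tool frame: the origin (TCP) lies between the finger pads; the fingertips stand 19 mm ahead of it and the grasp point (between the pads) is the TCP; z points along the fingers, y is the line along which they close (so a half turn about z gives the same grasp; the last joint's range is limited). The gripper opens to 85 mm and grips with 20 to 120 N. Pads are 22 mm wide; open, the fingers measure 114 mm over their backs; the gripper's body (76 mm by 85 mm) begins 54 mm behind the grasp point. The pads swing forward as they close: fully open they stand 13 mm farther back than shut.
Start: joints at [-1.236, 0.126, -0.04, 1.405, 0, 1.571], TCP at [0.172, -0.496, 0.25] pointing down, gripper open.
Joint ranges: [-2.72, 2.72], [-0.95, 1.95], [-1.27, 1.35], [-1.78, 2.02], [-1.46, 1.47], [-3.14, 3.14]. Speed limits (rad/s): [2.39, 2.39, 3.01, 3.14, 3.14, 3.14].

### API

Orientations are given as a unit quaternion [w, x, y, z].
In Python, from workcell import ctrl, vision gives the robot as it stands.
- The arm moves only by the tool nudge_tcp, called after "Call:" by a JSON object that holds its "op" and its "data", one argument or row to a line. Schema: {"type":"object","properties":{"deltas":{"type":"object","properties":{"rows":{"type":"array","items":{"type":"array","items":{"type":"number"},"minItems":4,"maxItems":4},"minItems":1,"maxItems":10}},"additionalProperties":false,"required":["rows"]},"finger_gap":{"type":"number"},"squeeze":{"type":"number"},"only":{"type":"string"},"quiet":{"type":"boolean"},"lines":{"type":"string"}},"required":["deltas"],"additionalProperties":false}. deltas is an object whose key "rows" holds a list of rows, 1 to 10 of them, each of 4 numbers: dx, dy, dz in shares of 0.5 m (1.0 is 0.5 m), then a turn about the tool's z in a scale on which 1.0 is 45 degrees; each row is the pose to reach, as a shift and turn from the pose commanded when the call began, along the tool's axes at that moment; what a row does not reach only later rows make up. A row lasts 1/8 s, in which the tool goes at most 0.0625 m and 0.188 rad, less where a joint would pass 70% of its speed; a pose out of reach is approached as far as the arm can. finger_gap is the finger opening in m, set as the call begins (left out keeps the last). The fingers move at their own pace and stop on an object; squeeze is the grip in N (left out, the last holds). Time passes only in rows, so rows that do not move let the fingers close. The tool returns the time, the measured TCP pose, the force, the opening and the grip force at its end. only (a regular expression) keeps the lines of the reply that match it, lines (a string "A,B") keeps lines A to B, and quiet returns only ok. Shift and turn numbers lie between -1 and 1, and a call with a number outside is refused. Input that does not fit is refused with a message, and nothing moves.
- ctrl.get_obs(): the state, without advancing time (a new reading comes with each control period).
- vision.capture(name): name is "side" or "top" or "wrist"; returns the picture (420x560x3 uint8, red, green, blue); there is no depth.
- vision.camera_model(name): a dict with "fov_y" (degrees; the focal length in pixels is half the picture's height over the tangent of half this angle, whatever the lens; pixels are square), "cx", "cy" (the principal point, pixels), "rvec" (rotation vector, rad) and "tvec" (3), from world to camera coordinates, as OpenCV has them. Camera axes: x right, y down, z forward; pixel columns grow to the right and rows downward; lengths in m; the calibration is good to about 2 mm. A picture is of the moment at which its call begins: read the wrist's pose just before it. camera_model takes no time and is no camera call; for the wrist camera it gives the pose at the moment of the call.
- ctrl.finish_job(): hands the job in; it is judged then, once.
The state is a dict: "clock": time; "joint_positions": joint angles; "joint_velocities": joint speeds; "tau": joint torques, N m; "ee_pos": TCP position; "eef_rot": TCP orientation; "wrist_force": force on the tool from outside, world axes, zero at the start; "torque": the same for the moment, N m; "gripper_width": finger opening in m; "grasp_force": force on a finger pad.
Only numpy, scipy, OpenCV 4.12 (cv2) and the standard library are available. Lean on these libraries where they do the work, as an engineer would, in place of code of your own. Each camera call takes 0.05 s, during which the arm holds its last target. There are 200 camera calls.

## Working session

There is one attempt and no reset: what is moved stays moved. The work goes in short steps, Python scripts to look and compute and a tool call to move; the robot and the scene stay as the last step left them, time stands still between calls to the robot, and variables do not carry over. Pictures are saved under pics/ and viewed, at most 10 in all, crops included, and the job is handed in when it is done.

```bash
ls; mkdir -p pics
```

Create h.py:
```python
import numpy as np, cv2
from workcell import ctrl, vision
def cam(n):
    m=vision.camera_model(n); f=210/np.tan(np.radians(m["fov_y"])/2)
    K=np.array([[f,0,m["cx"]],[0,f,m["cy"]],[0,0,1]]); R=cv2.Rodrigues(np.array(m["rvec"],float))[0]
    return K,R,np.array(m["tvec"],float).ravel(),m
def ray(n,uv,z,c=None):
    K,R,t,_=c or cam(n); uv=np.atleast_2d(uv).astype(float)
    d=(R.T@np.linalg.inv(K)@np.c_[uv,np.ones(len(uv))].T).T; o=-R.T@t
    return o+d*((z-o[2])/d[:,2])[:,None]
def proj(n,P,c=None):
    K,R,t,_=c or cam(n); q=(K@(R@np.atleast_2d(P).T+t[:,None])).T
    return q[:,:2]/q[:,2:]
def shot(n,f):
    im=vision.capture(n); cv2.imwrite(f"pics/{f}.png",im[...,::-1]); return im
```

Run:
```python
from h import *
for n in("top","side"):
    shot(n,n+"0"); print(n,cam(n)[3],-cam(n)[1].T@cam(n)[2])
print(ctrl.get_obs())
```

```text
pics
top {'fov_y': 46.71209716162746, 'cx': 278.5152054283985, 'cy': 214.52895371075547, 'rvec': array([ 2.126779  , -2.0976471 ,  0.22086531]), 'tvec': array([-0.07713583,  0.47858685,  1.18656453])} [ 0.2246301  -0.07145045  1.25990748]
side {'fov_y': 43.88867433929856, 'cx': 276.14345078061075, 'cy': 213.90180843347179, 'rvec': array([ 2.118299  ,  1.2228147 , -0.48896142]), 'tvec': array([-0.19716735, -0.28397816,  1.68485007])} [ 1.27967855 -0.50472392  1.03243155]
{'clock': 0.1, 'joint_positions': array([-1.23599068e+00,  1.26304525e-01, -4.04978210e-02,  1.40536605e+00,
       -2.03148521e-06,  1.57077624e+00]), 'joint_velocities': array([ 6.61421215e-05, -1.48105062e-03,  3.02662733e-03,  6.92503844e-04,
       -1.46161209e-03,  7.14410129e-04]), 'tau': array([ 5.52779475e-04, -4.36905563e+01,  3.53604877e+01,  1.36898507e-02,
        2.25609210e-05,  1.21177937e-06]), 'ee_pos': array([ 0.17240007, -0.49554202,  0.24961846]), 'eef_rot': array([-6.76274784e-04,  9.86018934e-01,  1.66631904e-01, -1.15302977e-04]), 'wrist_force': array([-0.15745215,  0.31909063,  1.44372499]), 'torque': array([ 0.00270201, -0.02380575,  0.01739441]), 'grasp_force': 0.0, 'gripper_width': 0.08566908283578703}
```

View pics/top0.png

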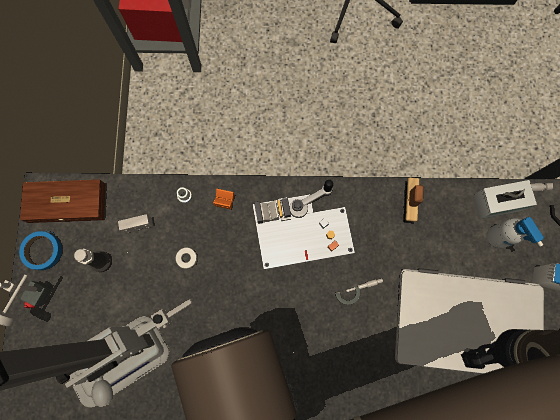

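View pics/side0.png

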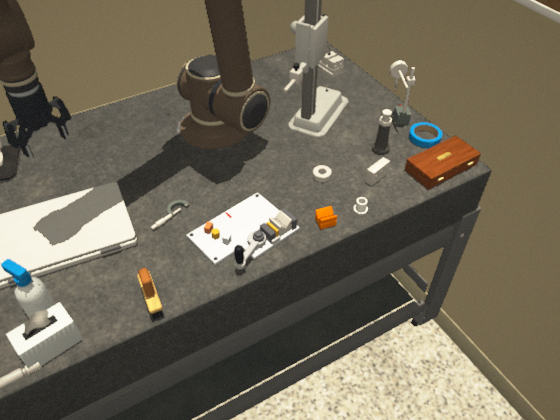

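The top view shows the bed around (255..353, 205..268). The pivot is at about (298,207), the handle at (328,186), the red line at (306,254) and the offcuts at about (324,223), (330,235) and (333,245). The brush is at (412,200). I'll crop in to measure these more precisely.

Run:
```python
from h import *
im=cv2.imread("pics/top0.png")
cv2.imwrite("pics/c1.png",cv2.resize(im[170:275,240:440],None,fx=4,fy=4,interpolation=cv2.INTER_CUBIC))
hsv=cv2.cvtColor(im,cv2.COLOR_BGR2HSV)
def comps(m,n,amin=6):
    N,l,s,c=cv2.connectedComponentsWithStats(m.astype(np.uint8)); 
    for i in range(1,N):
        x,y,w,h,a=s[i]
        if a>=amin and 240<c[i][0]<440 and 170<c[i][1]<280: 
            r=cv2.minAreaRect(np.argwhere(l==i)[:,::-1].astype(np.float32)); print(n,a,c[i].round(1),[np.round(v,1) for v in r])
H,S,V=[hsv[...,i].astype(int) for i in range(3)]
comps((S>110)&(V>70)&((H<28)|(H>172)),"col",4)
wm=(S<60)&(V>140)
comps(wm,"white",100)
for u,v,z in[(324,223,.034),(330,235,.032),(333,245,.032),(328,186,.089),(298,207,.05),(306,254,.012),(412,200,.042)]: print(u,v,ray("top",(u,v),z).round(4))
```

```text
col 473 [413.3 198.6] [array([413.9, 199.1]), array([16.2, 43.6]), np.float64(4.8)]
col 43 [279.4 208.1] [array([279.5, 208.1]), array([16.1,  2.7]), np.float64(79.7)]
col 44 [330.4 234.1] [array([330.5, 234. ]), array([6., 7.]), np.float64(90.0)]
col 58 [333.2 245.2] [array([333.2, 245.2]), array([6.4, 8.5]), np.float64(45.0)]
col 20 [306.  254.8] [array([305.9, 254.5]), array([9.2, 1.9]), np.float64(76.0)]
white 4710 [301.4 233.1] [array([302.6, 226.7]), array([69.1, 92.4]), np.float64(79.7)]
324 223 [[ 0.4624 -0.1876  0.034 ]]
330 235 [[ 0.4317 -0.2029  0.032 ]]
333 245 [[ 0.406  -0.2104  0.032 ]]
328 186 [[ 0.5458 -0.1929  0.089 ]]
298 207 [[ 0.4999 -0.12    0.05  ]]
306 254 [[ 0.3846 -0.1428  0.012 ]]
412 200 [[ 0.5244 -0.414   0.042 ]]
```

View pics/c1.png

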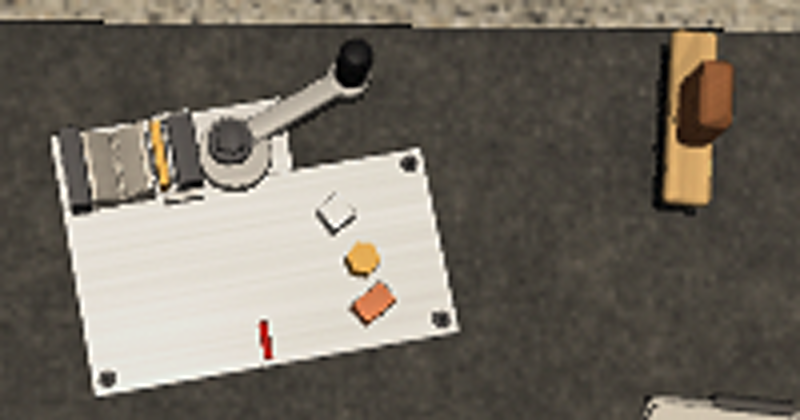

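The crop shows the bed corners at (420,148), (460,330), (97,396) and (52,137). The back of the brush has its corners at (672,30), (716,33), (710,206) and (664,203), and the offcuts are at (336,213), (362,259) and (373,303).

Add to h.py:
```python
def rigid(A,B):
    a,b=A.mean(0),B.mean(0); U,_,Vt=np.linalg.svd((A-a).T@(B-b)); R=Vt.T@np.diag([1,np.linalg.det(Vt.T@U.T)])@U.T
    return R,b-R@a
```

Run:
```python
from h import *
px=lambda L:np.array(L)/4+[239.6,169.6]
F=np.array([[-20,-125],[-145,-125],[-145,115],[30,115],[-128,0]])/1e3
W=ray("top",px([(420,148),(460,330),(97,396),(52,137),(265,339)]),.012)[:,:2]
R,t=rigid(F,W); print("fix",t,np.arctan2(R[1,0],R[0,0]),"res",((F@R.T+t-W)*1e3).round(1).tolist())
print("pivot",ray("top",px([(231,136)]),.05))
print("handle pred",t+R@(.09*np.array([np.cos(-1.221),np.sin(-1.221)])),ray("top",px([(356,50)]),.089))
for n,p,z in[("sq",(336,209),.034),("hex",(362,257),.032),("flat",(373,301),.032)]:
    w=ray("top",px([p]),z)[0]; print(n,w.round(4),((w[:2]-t)@R*1e3).round(1))
B=ray("top",px([(672,30),(716,33),(710,206),(664,203)]),.042)[:,:2]
print("brush",B.round(4).tolist(),B.mean(0),np.linalg.norm(np.diff(B,axis=0),axis=1))
g=ray("top",px([(702,63),(733,63),(732,118),(697,127)]),.1); print("griptop",g.round(4).tolist(),g.mean(0))
print("bed end",t+R@[-.082,-.125], "open bed corners",(np.array([[-.02,-.125],[-.145,-.125]])@R.T+t))
for n,uv,z in[("ring",(186,258),.02),("setup",(135,222),.05),("sleeve",(184,195),.037),("plate",(401,270),.0),("caliper",(382,282),0)]: print(n,ray("top",uv,z).round(3))
np.savez("fix.npz",R=R,t=t)
```

```text
fix [ 0.50878713 -0.11883485] 0.19148310298012164 res [[1.6, -1.2], [-1.0, -0.9], [-1.0, 1.3], [1.0, 1.6], [-0.6, -0.8]]
pivot [[ 0.50880399 -0.11825754  0.05      ]]
handle pred [ 0.5551581  -0.19596937] [[ 0.55585189 -0.19444849  0.089     ]]
sq [ 0.4654 -0.1866  0.034 ] [-55.5 -58.2]
hex [ 0.4347 -0.2032  0.032 ] [-88.8 -68.7]
flat [ 0.4064 -0.21    0.032 ] [-117.9  -70. ]
brush [[0.5856, -0.4052], [0.5839, -0.4337], [0.4691, -0.4246], [0.4706, -0.3953]] [ 0.52730447 -0.41470705] [0.02860256 0.11519612 0.02934307]
griptop [[0.5474, -0.4069, 0.1], [0.5477, -0.4261, 0.1], [0.5127, -0.4238, 0.1], [0.5067, -0.4021, 0.1]] [ 0.52865975 -0.41472293  0.1       ]
bed end [ 0.45207523 -0.25715607] open bed corners [[ 0.51294206 -0.24535654]
 [ 0.39022668 -0.26914592]]
ring [[0.369 0.164 0.02 ]]
setup [[0.455 0.293 0.05 ]]
sleeve [[0.531 0.175 0.037]]
plate [[ 0.348 -0.389  0.   ]]
caliper [[ 0.316 -0.339  0.   ]]
```

Add to h.py:
```python
from scipy.spatial.transform import Rotation as Ro
def go(p,yaw,pos=None):
    o=ctrl.get_obs(); q=o["eef_rot"]; Rt=Ro.from_quat(q,scalar_first=True).as_matrix()
    y0=np.arctan2(Rt[1,0],Rt[0,0]); d=Rt.T@(np.array(p)-o["ee_pos"])
    print("clock",o["clock"].__round__(2),"at",o["ee_pos"].round(4),"yaw",y0.round(4),"-> d",d.round(4),"turn",round(-(yaw-y0),4),"z axis",Rt[:,2].round(3))
def fw(x,y):
    f=np.load("fix.npz"); return f["t"]+f["R"]@[x,y]
```

```bash
python3 -c "
from h import *
go([.528,-.4147,.25],-.082);go([.528,-.4147,.077],-.082)"
```

```text
clock 0.1 at [ 0.1724 -0.4955  0.2496] yaw 0.3348 -> d [ 0.3624  0.0405 -0.0004] turn 0.4168 z axis [-0.     0.001 -1.   ]
clock 0.1 at [ 0.1724 -0.4955  0.2496] yaw 0.3348 -> d [0.3624 0.0407 0.1726] turn 0.4168 z axis [-0.     0.001 -1.   ]
```

Units first: shifts go in shares of 0.5 m and turns go in shares of 45 degrees. So 0.3624 m / 0.5 = 0.7248, 0.34 m / 0.5 = 0.68, 0.417 rad / 0.7854 = 0.5309.

Call:
{"op": "nudge_tcp", "data": {
  "deltas": {"rows": [[0.12,0.014,0,0.1273],[0.24,0.028,0,0.2546],[0.36,0.04,0,0.382],[0.48,0.054,0,0.5093],[0.6,0.068,0,0.5309],[0.68,0.076,0,0.5309],[0.7248,0.0812,0,0.5309],[0.7248,0.0812,0,0.5309],[0.7248,0.0812,0,0.5309]]},
  "finger_gap": 0.085
}}

```text
clock: 1.23
ee_pos: [0.5275, -0.4152, 0.2499]
eef_rot: [-0.0, 0.999, -0.041, -0.0]
wrist_force: [0.2, -0.8, 0.1]
gripper_width: 0.0849
grasp_force: 0.0
```

Run:
```python
from h import *
go([.528,-.4147,.077],-.082); c=cam("wrist"); im=shot("wrist","w1")
print(proj("wrist",[[.528,-.4147,.1],[.5847,-.4195,.042],[.4699,-.41,.042]],c))
```

```text
clock 1.23 at [ 0.5275 -0.4152  0.2499] yaw -0.0825 -> d [ 0.0007 -0.0005  0.1729] turn -0.0005 z axis [-0.001  0.    -1.   ]
[[273.89018573 197.05327374]
 [274.02824651 120.84639211]
 [274.14568511 239.59289837]]
```

View pics/w1.png

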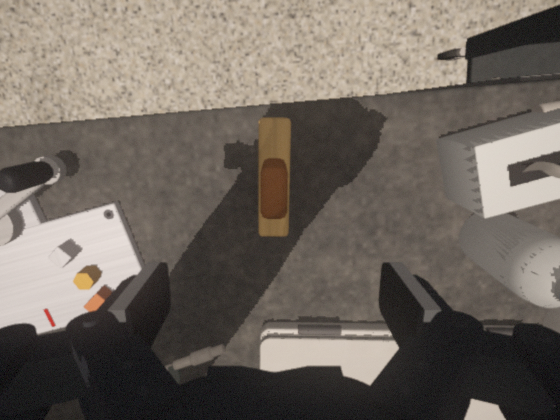

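The wrist view shows the brush back centred at about (275,177) and aligned with the tool. The prediction was 274 across and rows 121..240, so it agrees and I'll descend.

Scaled: 0.173 m / 0.5 = 0.346, 0.165 m / 0.5 = 0.33.

Call:
{"op": "nudge_tcp", "data": {
  "deltas": {"rows": [[0.002,-0.001,0.1,0],[0.002,-0.001,0.2,0],[0.002,-0.001,0.28,0],[0.002,-0.001,0.33,0],[0.002,-0.001,0.346,0],[0.002,-0.001,0.346,0]]}
}}

```text
clock: 2.02
ee_pos: [0.5286, -0.4151, 0.0778]
eef_rot: [0.0, 0.999, -0.042, 0.0]
wrist_force: [-0.4, 0.4, 0.1]
gripper_width: 0.085
grasp_force: 0.0
```

Call:
{"op": "nudge_tcp", "data": {
  "deltas": {"rows": [[0,0,0,0],[0,0,0,0],[0,0,0,0],[0,0,0,0],[0,0,0,0],[0,0,0,0],[0,0,0,0],[0,0,0,0]]},
  "finger_gap": 0.01,
  "squeeze": 80
}}

```text
clock: 3.02
ee_pos: [0.5295, -0.4149, 0.078]
eef_rot: [0.0, 0.999, -0.041, 0.001]
wrist_force: [0.1, 0.1, 5.6]
gripper_width: 0.0211
grasp_force: 78.7
```

Call:
{"op": "nudge_tcp", "data": {
  "deltas": {"rows": [[0,0,-0.04,0],[0,0,-0.1,0],[0,0,-0.16,0],[0,0,-0.16,0],[0,0,-0.16,0]]}
}}

```text
clock: 3.65
ee_pos: [0.5286, -0.4143, 0.1553]
eef_rot: [-0.001, 0.999, -0.041, -0.001]
wrist_force: [-1.1, -0.2, -3.3]
gripper_width: 0.0212
grasp_force: 78.3
```

Run:
```python
from h import *
print(fw(-.09,-.022)); a=fw(-.09,-.022)
np.set_printoptions(suppress=True)
go([*a,.16],.1915)
shot("side","s1")
```

```text
[ 0.42461899 -0.15756112]
clock 3.65 at [ 0.5286 -0.4143  0.1553] yaw -0.0822 -> d [-0.1247 -0.2473 -0.0041] turn -0.2737 z axis [-0.002  0.001 -1.   ]
```

Scaled: -0.2435 m / 0.5 = -0.487, -0.232 m / 0.5 = -0.464, -0.274 rad / 0.7854 = -0.3489.

```bash
python3 -c "
from h import *
go([*fw(-.092,-.026),.16],.1915)"
```

```text
clock 3.7 at [ 0.5284 -0.4141  0.155 ] yaw -0.0822 -> d [-0.1254 -0.2428 -0.0043] turn -0.2737 z axis [-0.003  0.002 -1.   ]
```

Call:
{"op": "nudge_tcp", "data": {
  "deltas": {"rows": [[-0.06,-0.12,-0.008,-0.0891],[-0.11,-0.22,-0.008,-0.1783],[-0.16,-0.32,-0.008,-0.2674],[-0.21,-0.4,-0.008,-0.3489],[-0.244,-0.464,-0.008,-0.3489],[-0.255,-0.487,-0.008,-0.3489],[-0.255,-0.487,-0.008,-0.3489],[-0.255,-0.487,-0.008,-0.3489]]}
}}

```text
clock: 4.7
ee_pos: [0.4226, -0.1623, 0.161]
eef_rot: [0.0, 0.995, 0.095, -0.0]
wrist_force: [0.1, -0.5, -2.7]
gripper_width: 0.021
grasp_force: 79.1
```

Run:
```python
from h import *
go([*fw(-.092,-.026),.0925],.1915); shot("top","t1")
im=cv2.imread("pics/t1.png");cv2.imwrite("pics/c2.png",cv2.resize(im[170:290,240:440],None,fx=4,fy=4,interpolation=cv2.INTER_CUBIC))
```

```text
clock 4.7 at [ 0.4226 -0.1623  0.161 ] yaw 0.1912 -> d [ 0.0009 -0.0003  0.0685] turn -0.0003 z axis [-0. -0. -1.]
```

View pics/c2.png

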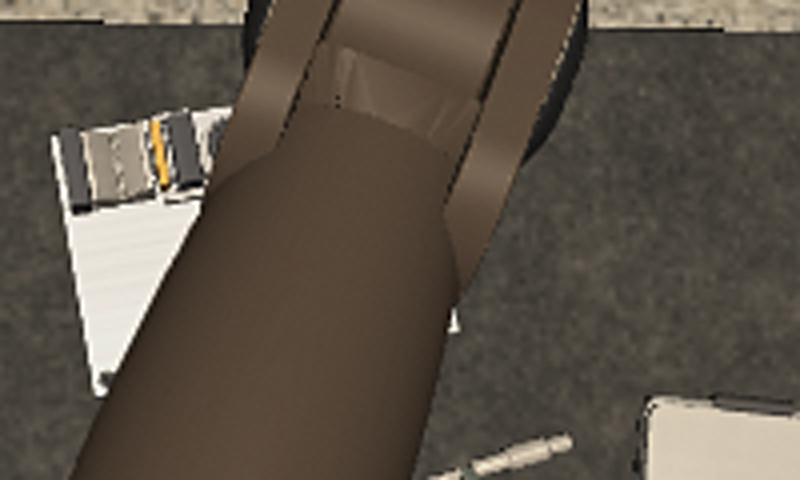

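The arm hides the bed from the top camera, so this view gives no check. I'll descend while watching the wrist force, then look from the side.

Scaled: 0.0685 m / 0.5 = 0.137, 0.0675 m / 0.5 = 0.135.

Call:
{"op": "nudge_tcp", "data": {
  "deltas": {"rows": [[0.001,0,0.06,0],[0.001,0,0.11,0],[0.001,0,0.135,0],[0.001,0,0.137,0],[0.001,0,0.137,0]]}
}}

```text
clock: 5.38
ee_pos: [0.4231, -0.1619, 0.0935]
eef_rot: [0.0, 0.995, 0.096, 0.0]
wrist_force: [0.9, -0.3, -1.1]
gripper_width: 0.0208
grasp_force: 79.2
```

Run:
```python
from h import *
go([*fw(-.092,-.026),.0925],.1915); shot("side","s2")
im=cv2.imread("pics/s2.png");cv2.imwrite("pics/c3.png",cv2.resize(im[150:300,120:320],None,fx=4,fy=4,interpolation=cv2.INTER_CUBIC))
```

```text
clock 5.38 at [ 0.4231 -0.1619  0.0935] yaw 0.1915 -> d [0.0003 0.0001 0.001 ] turn -0.0 z axis [ 0.001 -0.    -1.   ]
```

View pics/c3.png

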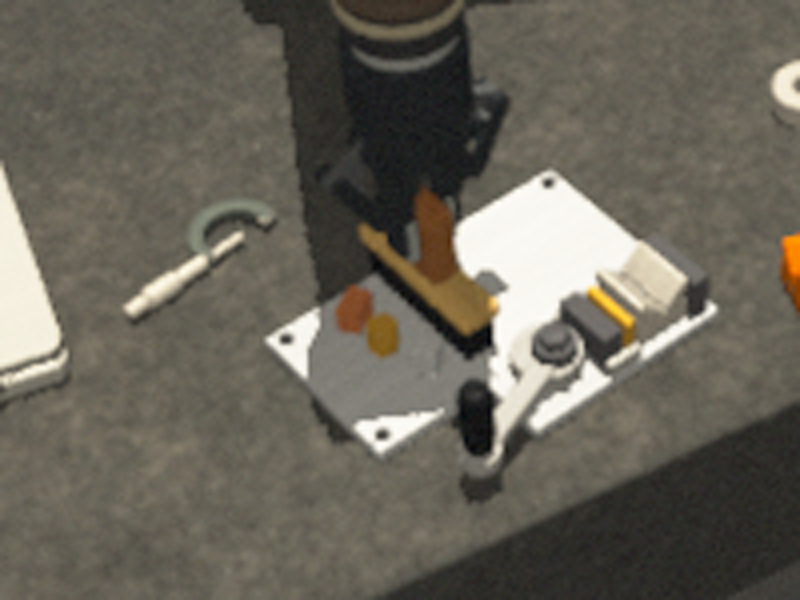

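The side crop shows the brush low on the bed. The flat (355,308), hex (383,335) and square (430,360) are all ahead of its face, and the lever is still parked. I'll sweep along tool +y.

Call:
{"op": "nudge_tcp", "data": {
  "deltas": {"rows": [[0,0.016,0.003,0],[0,0.036,0.003,0],[0,0.056,0.003,0],[0,0.076,0.003,0],[0,0.096,0.003,0],[0,0.116,0.003,0],[0,0.136,0.003,0],[0,0.156,0.003,0]]}
}}

```text
clock: 6.42
ee_pos: [0.4375, -0.2387, 0.0912]
eef_rot: [-0.0, 0.995, 0.096, -0.0]
wrist_force: [-0.3, 0.4, -1.5]
gripper_width: 0.0208
grasp_force: 79.2
```

Call:
{"op": "nudge_tcp", "data": {
  "deltas": {"rows": [[0,0.02,0,0],[0,0.04,0,0],[0,0.06,0,0],[0,0.08,0,0],[0,0.1,0,0],[0,0.12,0,0],[0,0.136,0,0],[0,0.144,0,0],[0,0.144,0,0]]}
}}

```text
clock: 7.55
ee_pos: [0.4512, -0.309, 0.0912]
eef_rot: [0.0, 0.995, 0.096, -0.0]
wrist_force: [0.7, 0.5, -1.8]
gripper_width: 0.0211
grasp_force: 79.2
```

Run:
```python
from h import *
go([*fw(-.092,-.18),.092],.1915); shot("side","s3")
im=cv2.imread("pics/s3.png");cv2.imwrite("pics/c4.png",cv2.resize(im[150:300,120:320],None,fx=4,fy=4,interpolation=cv2.INTER_CUBIC))
```

```text
clock 7.55 at [ 0.4512 -0.309   0.0912] yaw 0.1915 -> d [ 0.0007  0.0043 -0.0008] turn -0.0 z axis [-0. -0. -1.]
```

View pics/c4.png

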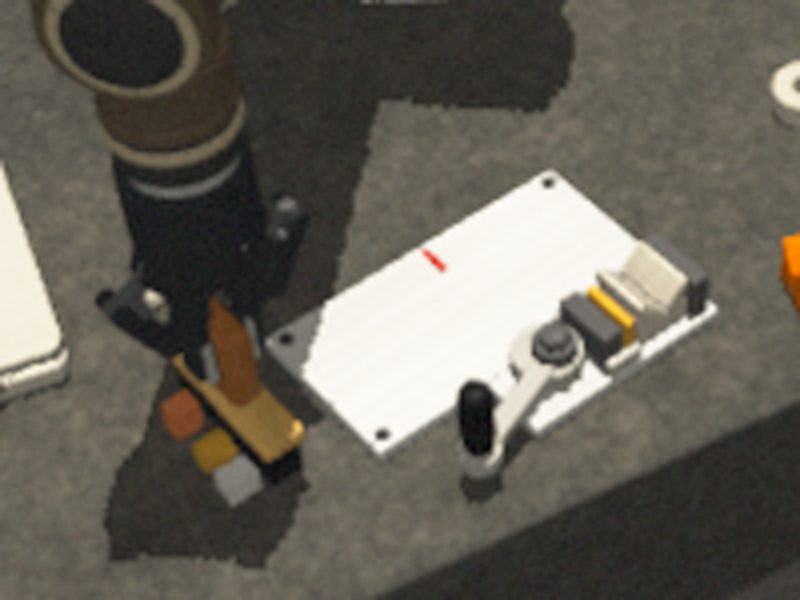

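The side crop shows all three offcuts on the plate beyond the bed end: flat (182,413), hex (214,450) and square (238,480). The lever is parked at (480,425). I'll lift the brush and take it back to its start spot.

Call:
{"op": "nudge_tcp", "data": {
  "deltas": {"rows": [[0,-0.01,0,0],[0,-0.012,-0.06,0],[0,-0.012,-0.14,0],[0,-0.012,-0.16,0],[0,-0.012,-0.16,0]]}
}}

```text
clock: 8.22
ee_pos: [0.4503, -0.3027, 0.1715]
eef_rot: [0.0, 0.995, 0.096, 0.0]
wrist_force: [0.1, 0.0, -2.3]
gripper_width: 0.0213
grasp_force: 79.4
```

Run:
```python
from h import *
for p in((182,413),(214,450),(238,478)): print(ray("side",np.array(p)/4+[120,150],.018).round(3))
go([.5285,-.4175,.1712],-.082)
```

```text
[[ 0.43  -0.338  0.018]]
[[ 0.467 -0.332  0.018]]
[[ 0.494 -0.328  0.018]]
clock 8.22 at [ 0.4503 -0.3027  0.1715] yaw 0.1921 -> d [0.0549 0.1277 0.0004] turn 0.2741 z axis [ 0.001 -0.001 -1.   ]
```

Scaled: 0.1277 m / 0.5 = 0.2554, 0.12 m / 0.5 = 0.24, 0.274 rad / 0.7854 = 0.3489.

Call:
{"op": "nudge_tcp", "data": {
  "deltas": {"rows": [[0.04,0.09,0,0.1273],[0.08,0.18,0,0.2546],[0.104,0.24,0,0.3489],[0.11,0.2554,0,0.3489],[0.11,0.2554,0,0.3489],[0.11,0.2554,0,0.3489]]}
}}

```text
clock: 8.98
ee_pos: [0.5277, -0.4166, 0.171]
eef_rot: [-0.0, 0.999, -0.041, -0.0]
wrist_force: [-1.0, 0.3, -1.7]
gripper_width: 0.021
grasp_force: 79.5
```

Call:
{"op": "nudge_tcp", "data": {
  "deltas": {"rows": [[0,0,0.08,0],[0,0,0.15,0],[0,0,0.174,0],[0,0,0.182,0],[0,0,0.185,0],[0,0,0.185,0]]}
}}

```text
clock: 9.72
ee_pos: [0.5289, -0.4181, 0.0802]
eef_rot: [0.001, 0.999, -0.041, 0.001]
wrist_force: [0.2, 0.6, -1.3]
gripper_width: 0.0213
grasp_force: 79.4
```

```bash
python3 -c "
from h import *
go([.5285,-.4175,.078],-.082)"
```

```text
clock 9.72 at [ 0.5289 -0.4181  0.0802] yaw -0.0821 -> d [-0.0005 -0.0005  0.0022] turn -0.0001 z axis [ 0.002 -0.001 -1.   ]
```

Scaled: 0.003 m / 0.5 = 0.006, 0.002 m / 0.5 = 0.004.

Call:
{"op": "nudge_tcp", "data": {
  "deltas": {"rows": [[0,0,0.002,0],[0,0,0.004,0],[0,0,0.006,0],[0,0,0.006,0],[0,0,0.006,0]]}
}}

```text
clock: 10.35
ee_pos: [0.5287, -0.418, 0.078]
eef_rot: [0.001, 0.999, -0.041, 0.001]
wrist_force: [-2.7, 2.3, 7.7]
gripper_width: 0.0213
grasp_force: 81.0
```

Call:
{"op": "nudge_tcp", "data": {
  "deltas": {"rows": [[0,0,0,0],[0,0,0,0],[0,0,0,0],[0,0,0,0],[0,0,0,0],[0,0,0,0]]},
  "finger_gap": 0.08
}}

```text
clock: 11.1
ee_pos: [0.5284, -0.4177, 0.0757]
eef_rot: [-0.0, 0.999, -0.041, -0.0]
wrist_force: [-0.8, 1.1, -0.5]
gripper_width: 0.0797
grasp_force: 0.0
```

Call:
{"op": "nudge_tcp", "data": {
  "deltas": {"rows": [[0,0,-0.06,0],[0,0,-0.16,0],[0,0,-0.24,0],[0,0,-0.244,0],[0,0,-0.244,0]]}
}}

```text
clock: 11.72
ee_pos: [0.5283, -0.4176, 0.1974]
eef_rot: [-0.0, 0.999, -0.041, -0.0]
wrist_force: [-0.7, -0.7, -1.1]
gripper_width: 0.0802
grasp_force: 0.0
```

Run:
```python
from h import *
h=fw(.09*np.cos(-1.221),.09*np.sin(-1.221)); print(h)
im=shot("side","s4")
cv2.imwrite("pics/c5.png",cv2.resize(im[170:320,100:300,::-1],None,fx=4,fy=4,interpolation=cv2.INTER_CUBIC))
for q in np.arange(0,1.93,.24):
    a=-1.221-q; print(q.round(2),fw(.09*np.cos(a),.09*np.sin(a)).round(4), "tangent yaw",(.1915+a-np.pi/2+np.pi).round(3))
go([*h,.2],.1915-1.221+np.pi/2)
```

```text
[ 0.5551581  -0.19596937]
0.0 [ 0.5552 -0.196 ] tangent yaw 0.541
0.24 [ 0.5355 -0.2048] tangent yaw 0.301
0.48 [ 0.5143 -0.2087] tangent yaw 0.061
0.72 [ 0.4928 -0.2074] tangent yaw -0.179
0.96 [ 0.4722 -0.2011] tangent yaw -0.419
1.2 [ 0.4537 -0.19  ] tangent yaw -0.659
1.44 [ 0.4384 -0.1749] tangent yaw -0.899
1.68 [ 0.4271 -0.1565] tangent yaw -1.139
1.92 [ 0.4204 -0.136 ] tangent yaw -1.379
clock 11.78 at [ 0.528  -0.4174  0.1965] yaw -0.0822 -> d [ 0.0089 -0.2229 -0.0033] turn -0.6235 z axis [-0.001  0.001 -1.   ]
```

View pics/c5.png

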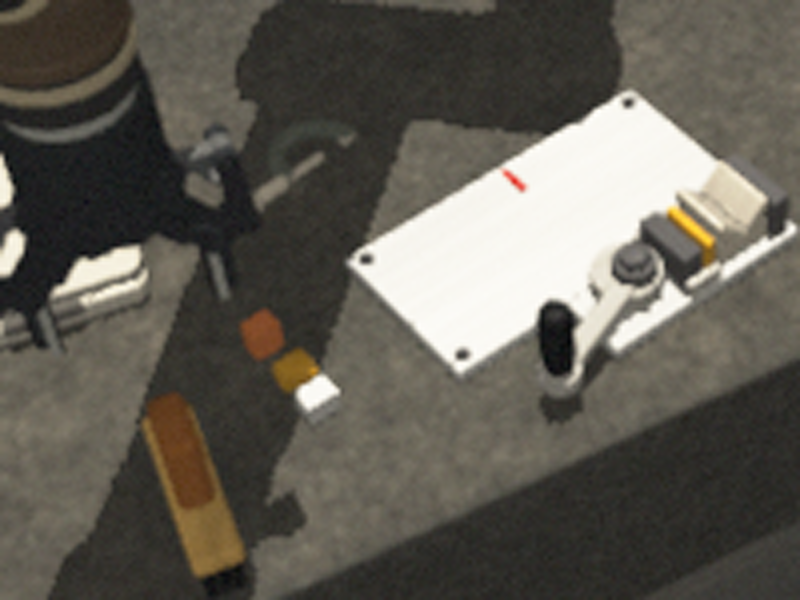

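The brush stands on its bristles at (195,490), released. The offcuts are on the plate at (262,335), (295,370) and (318,395). I'll move above the handle next, with the tool's y axis along fixture y.

Scaled: -0.2235 m / 0.5 = -0.447, -0.21 m / 0.5 = -0.42, -0.2737 rad / 0.7854 = -0.3485.

```bash
python3 -c "
from h import *
go([.5553,-.1955,.2],.1915)"
```

```text
clock 11.78 at [ 0.528  -0.4174  0.1965] yaw -0.0822 -> d [ 0.009  -0.2234 -0.0033] turn -0.2737 z axis [-0.001  0.001 -1.   ]
```

Call:
{"op": "nudge_tcp", "data": {
  "deltas": {"rows": [[0.004,-0.1,0,-0.0891],[0.008,-0.22,0,-0.1783],[0.014,-0.34,0,-0.2674],[0.018,-0.42,0,-0.3485],[0.018,-0.447,0,-0.3485],[0.018,-0.447,0,-0.3485],[0.018,-0.447,0,-0.3485]]},
  "finger_gap": 0.07
}}

```text
clock: 12.65
ee_pos: [0.5555, -0.1968, 0.1972]
eef_rot: [0.0, 0.995, 0.095, -0.0]
wrist_force: [0.3, -1.2, -0.0]
gripper_width: 0.0702
grasp_force: 0.0
```

Run:
```python
from h import *
go([.5553,-.1955,.073],.1915); c=cam("wrist"); shot("wrist","w2")
print(proj("wrist",[[.5553,-.1955,.089]],c))
```

```text
clock 12.65 at [ 0.5555 -0.1968  0.1972] yaw 0.1899 -> d [ 0.0002 -0.0013  0.1242] turn -0.0016 z axis [-0.001 -0.    -1.   ]
[[272.30931218 212.54655861]]
```

View pics/w2.png

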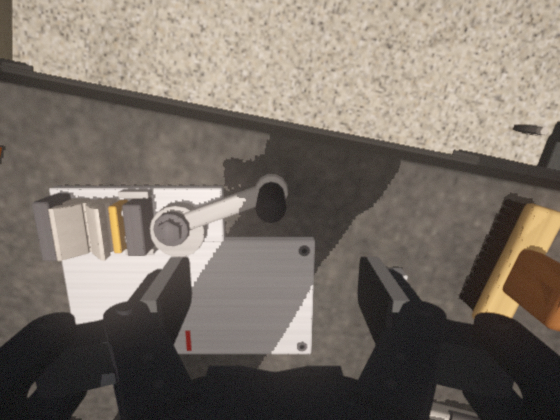

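The wrist view shows the handle top at about (272,207). The prediction was (272,212), within a couple of mm, so I'll descend and grip.

Scaled: 0.1235 m / 0.5 = 0.247, 0.115 m / 0.5 = 0.23.

Call:
{"op": "nudge_tcp", "data": {
  "deltas": {"rows": [[0.002,-0.001,0.1,0],[0.002,-0.001,0.18,0],[0.002,-0.001,0.23,0],[0.002,-0.001,0.247,0],[0.002,-0.001,0.247,0]]}
}}

```text
clock: 13.32
ee_pos: [0.5564, -0.1957, 0.0743]
eef_rot: [-0.0, 0.995, 0.095, -0.0]
wrist_force: [-0.2, 0.4, -0.4]
gripper_width: 0.0701
grasp_force: 0.0
```

Call:
{"op": "nudge_tcp", "data": {
  "deltas": {"rows": [[0,0,0,0],[0,0,0,0],[0,0,0,0],[0,0,0,0],[0,0,0,0],[0,0,0,0],[0,0,0,0]]},
  "finger_gap": 0.005,
  "squeeze": 45
}}

```text
clock: 14.2
ee_pos: [0.5571, -0.1943, 0.0755]
eef_rot: [-0.0, 0.995, 0.096, 0.001]
wrist_force: [-0.8, 4.3, 5.8]
gripper_width: 0.0204
grasp_force: 44.0
```

Run:
```python
from h import *
o=ctrl.get_obs(); f=np.load("fix.npz"); print(((o["ee_pos"][:2]-f["t"])@f["R"]*1e3).round(1),o["torque"])
# tool frame waypoints at yaw .1915: tool x = fixture x, tool y = -fixture y
a0=-1.221; s=.09*np.array([np.cos(a0),np.sin(a0)])
for q in np.r_[np.arange(.12,1.93,.12),1.92]:
    a=a0-q; e=.09*np.array([np.cos(a),np.sin(a)])-s; print(q.round(2),e[0].round(4),(-e[1]).round(4))
```

```text
[ 33.1 -83.3] [ 0.78103623  0.20524241 -0.03740736]
0.12 -0.0103 0.0031
0.24 -0.021 0.0049
0.36 -0.0318 0.0054
0.48 -0.0425 0.0047
0.6 -0.0531 0.0026
0.72 -0.0634 -0.0006
0.84 -0.0732 -0.0051
0.96 -0.0824 -0.0108
1.08 -0.0909 -0.0175
1.2 -0.0985 -0.0252
1.32 -0.1051 -0.0337
1.44 -0.1106 -0.0429
1.56 -0.1151 -0.0528
1.68 -0.1183 -0.0631
1.8 -0.1202 -0.0737
1.92 -0.1208 -0.0845
1.92 -0.1208 -0.0845
```

Scaled: -0.0425 m / 0.5 = -0.085, -0.0318 m / 0.5 = -0.0636.

Call:
{"op": "nudge_tcp", "data": {
  "deltas": {"rows": [[-0.0206,0.006,0,0],[-0.042,0.0098,0,0],[-0.0636,0.0108,0,0],[-0.085,0.0094,0,0],[-0.085,0.0094,0,0]]}
}}

```text
clock: 14.82
ee_pos: [0.5162, -0.2066, 0.0755]
eef_rot: [-0.001, 0.995, 0.096, 0.002]
wrist_force: [1.3, 6.5, 4.0]
gripper_width: 0.0208
grasp_force: 43.9
```

Run:
```python
from h import *
o=ctrl.get_obs(); f=np.load("fix.npz"); p=((o["ee_pos"][:2]-f["t"])@f["R"]*1e3); print(p.round(1),np.linalg.norm(p),-1.221-np.arctan2(p[1],p[0]))
```

```text
[ -9.4 -87.5] 88.03585513858417 0.45666640364687394
```

Call:
{"op": "nudge_tcp", "data": {
  "deltas": {"rows": [[-0.0212,-0.0042,0,0],[-0.0418,-0.0106,0,0],[-0.0614,-0.0196,0,0],[-0.0798,-0.031,0,0],[-0.0968,-0.0444,0,0],[-0.112,-0.0598,0,0],[-0.1252,-0.0768,0,0],[-0.1362,-0.0952,0,0],[-0.1362,-0.0952,0,0]]}
}}

```text
clock: 15.95
ee_pos: [0.442, -0.1737, 0.0756]
eef_rot: [0.0, 0.995, 0.096, 0.003]
wrist_force: [7.2, 1.0, -0.9]
gripper_width: 0.0204
grasp_force: 44.0
```

Run:
```python
from h import *
o=ctrl.get_obs(); f=np.load("fix.npz"); p=((o["ee_pos"][:2]-f["t"])@f["R"]*1e3); print(p.round(1),np.linalg.norm(p),-1.221-np.arctan2(p[1],p[0])%(2*np.pi)+2*np.pi)
```

```text
[-76.  -41.2] 86.43416171578811 1.424028422788595
```

Scaled: -0.0416 m / 0.5 = -0.0832, -0.031 m / 0.5 = -0.062.

Call:
{"op": "nudge_tcp", "data": {
  "deltas": {"rows": [[-0.008,-0.02,0,0],[-0.0136,-0.04,0,0],[-0.018,-0.062,0,0],[-0.0184,-0.0832,0,0],[-0.0184,-0.0832,0,0],[-0.0184,-0.0832,0,0]]}
}}

```text
clock: 16.7
ee_pos: [0.4236, -0.135, 0.0754]
eef_rot: [0.001, 0.995, 0.096, 0.001]
wrist_force: [1.9, -2.7, 8.0]
gripper_width: 0.0203
grasp_force: 44.9
```

Run:
```python
from h import *
o=ctrl.get_obs(); f=np.load("fix.npz"); p=((o["ee_pos"][:2]-f["t"])@f["R"]*1e3); print(p.round(1),np.linalg.norm(p),-1.221-np.arctan2(p[1],p[0])%(2*np.pi)+2*np.pi)
im=shot("side","s5")
cv2.imwrite("pics/c6.png",cv2.resize(im[170:320,100:300,::-1],None,fx=4,fy=4,interpolation=cv2.INTER_CUBIC))
L=[fw(-.128,0),fw(0,0)]; print((proj("side",[[*L[0],.012],[*L[1],.05],[*fw(-.09,0),.033],[*L[1],.033]])-[100,170])*4)
```

```text
[-86.7   0.3] 86.73780079082182 1.92451462349654
[[510.63465972 178.03658522]
 [630.25889832 248.90815193]
 [543.54822743 188.0071498 ]
 [631.05577193 266.63991757]]
```

View pics/c6.png

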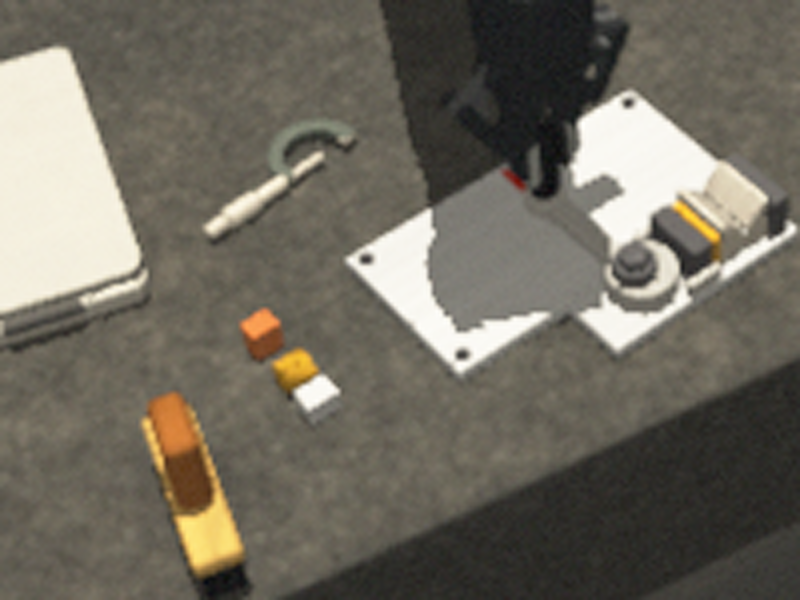

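The lever lies over the red line: its handle foot is at about (545,190) and (544,188) was predicted. The brush is upright and the offcuts are on the plate, so I'll settle briefly and hand in.

Call:
{"op": "nudge_tcp", "data": {
  "deltas": {"rows": [[0,0,0,0],[0,0,0,0],[0,0,0,0],[0,0,0,0]]}
}}

```text
clock: 17.25
ee_pos: [0.4236, -0.1352, 0.0754]
eef_rot: [0.001, 0.995, 0.096, 0.001]
wrist_force: [2.1, -2.7, 7.9]
gripper_width: 0.0202
grasp_force: 44.9
```

```bash
python3 -c "
from h import *
print(ctrl.get_obs()['joint_velocities'].round(3)); print(ctrl.finish_job())"
```

```text
[-0.001 -0.001  0.001 -0.001  0.     0.001]
the job is handed in; nothing more can be done
None
```

I handed the job in at about 17 s with all three offcuts swept onto the plate, the brush released upright on its bristles, and the gripper holding the cam lever over the red line at about 1.92 rad; no verdict came back, and I couldn't measure the pad force on the V-block.

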